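# Stand up the chalkboard and hold a bag clip open over its edge

### The job

Take the little chalkboard out of the wooden storage rack, stand it upright, fully home and roughly centred in the groove of the dark wooden stand, and let go of it. Then squeeze the orange bag clip open, lift it off the caddy's rim and hold it gaping over about the middle of the chalkboard's top edge, one jaw well down on each side and neither touching the board, so that I can slip the shopping list in. Finish there, still holding the clip squeezed open, and leave the other things on the ledge and in the rack undisturbed.

Things in the scene. Friction and masses are not known exactly. Their poses are not given: they have to be found in the camera images.
- board: Small chalkboard, black face in a pale wooden frame: 8 mm thick (its x), 150 mm wide (its y), 120 mm high (its z, up), rigid, 0.1 to 0.2 kg. Origin at the middle of its lower edge; the middle of the top edge is 120 mm up its z. It starts standing upright in one of the two grooves of the rack, its lower edge 8 mm above the ledge. In a groove (10.5 mm wide) it can lean a few degrees.
- stand: Dark wooden display stand, a fixed block 64 mm (x) by 130 mm (y), 42 mm high, origin at the centre of its underside. One groove runs along its y through the whole length, in the middle: 10.5 mm wide, 32 mm deep, open at both ends, its mouth rounded by 4 mm on both sides.
- groove (a point): Middle of the floor of the stand's groove, 10 mm above the ledge; axes as the stand's (x across the groove, y along it, z up). The board is home when its lower edge rests on this floor, its top edge then 130 mm above the ledge.
- rack: Mid-brown wooden storage rack, a fixed block 116 mm (x) by 120 mm (y), 32 mm high, origin at the centre of its underside, with two open-ended grooves along its y at x = -30 and +30 mm, each 10.5 mm wide with its floor 8 mm above the ledge. The board stands in one, the cork trivet in the other.
- trivet: Cork trivet, 8 mm thick (x), 110 mm wide (y), 68 mm high (z), origin at the middle of its lower edge, standing in the rack's other groove. Leave it there.
- caddy: White enamelled open peg caddy, fixed, 110 mm (x) by 150 mm (y), 80 mm high, walls 4 mm, origin at the centre of its underside; a few clothes pegs lie on its floor. The clip is parked on the rim of its front wall (the wall at x = -53 mm).
- clip: Orange spring bag clip, 55 g, 56 mm wide (y): two mirrored levers on a steel spring barrel (radius 4 mm). Origin: on the pivot axis (y), mid-barrel; x across, z up to the handles. Parked, the barrel sits on the rim, pivot 84 mm above the ledge, handles up, jaws hanging 34 mm below the pivot. This body is the +x lever: when squeezed it turns about half the joint value about y.
- clip_lever (a joint): Opening angle of the clip, rad, grows as the handle ends are squeezed together along the clip's x: 0 parked on the 4 mm rim, 0.60 fully squeezed (a stop: squeezing harder does no harm; lips then 21 mm apart and 28 mm below the pivot). The spring closes it, pushing back about 5 N on each handle end when parked, 9 N at full squeeze.
- handle_a (a point): Outermost point, mid-width, of the rounded end of the +x lever's handle: (21.5, 0, 34) mm in the clip's frame. The handle flares up to it from the pivot, 38 mm wide (y), 3 mm thick. Fully squeezed the two ends are 21 mm apart over their outsides and 38 mm above the pivot.
- handle_b (a point): The same on the -x lever: parked it is at (-21.5, 0, 34) mm from the pivot, so the handles then measure 43 mm over their ends.
- lip_a (a point): Middle of the inner face of the +x lever's flat lip (lip 8 mm high, 56 mm wide): (2, 0, -30) mm in the clip's frame.
- lip_b (a point): The same on the -x lever: (-2, 0, -30) mm from the pivot when parked; it moves with the joint.
- jug: Stainless steel milk jug, 75 mm across, 85 mm high, handle to its +y, origin at the centre of its underside. Leave it alone.
- canister: Clear acrylic canister with white flip-top lid, 88 mm across, 122 mm high, origin at the centre of its underside. Leave it alone.
- spoons: Pink plastic measuring spoon set fanned out flat, about 125 mm by 110 mm, 11 mm high, origin near its middle, on the ledge. Leave it alone.
Not all that is in view belongs to the job. Of the things like the clip, leave any that is blue, purple or turquoise; of the rest the larger one is meant.

How it is judged:
On the way, in this order (a step that is already met when the one before it is completed fails the run):
1. the chalkboard stands fully home in the stand's groove and is let go (z of board in the frame of groove below 0.003 m and y of board in the frame of groove between -0.018 and 0.018 m and x of board in the frame of groove between -0.004 and 0.004 m and angle between board's own z axis and vertical below 0.12 rad and contact force between the fingers and board below 0.3 N and contact force between stand and board above 0.3 N), for 0.2 s.
2. the clip is held squeezed open, lifted clear of the caddy (value of joint clip_lever above 0.25 rad and contact force between clip and caddy below 0.1 N and z of lip_a in the frame of caddy above 0.085 m and contact force between the fingers and clip above 3 N), for 0.2 s.
At the end, for the whole second after the job is handed in: Board home in the groove (3 mm), centred within 18 mm, leaning under 7 deg, untouched by fingers. Clip held open (over 0.25 rad, 3 N), a lip each side clear of the board (no contact), 5 mm or more below its top edge, within 35 mm of its middle, in line within 11 deg. All at rest (all of step 1 and ((x of lip_a in the frame of board above 0.0045 m and x of lip_b in the frame of board below -0.0045 m) or (x of lip_b in the frame of board above 0.0045 m and x of lip_a in the frame of board below -0.0045 m)) and z of each of lip_a, lip_b in the frame of board below 0.115 m and y of lip_a in the frame of board between -0.035 and 0.035 m and y of lip_b in the frame of board between -0.035 and 0.035 m and angle between the y axis of clip and the y axis of board, either way round below 0.2 rad and contact force between clip and board below 0.3 N and contact force between clip and stand below 0.3 N and contact force between the fingers and clip above 3 N and value of joint clip_lever above 0.25 rad and linear speed of each of clip, board below 0.02 m/s); the arm keeps its last pose, push and grip.
It fails at once if the jug is pushed more than 20 mm or knocked over (distance of jug from where it was at the start of the episode above 0.02 m or angle between jug's own z axis and vertical above 0.4 rad).
It fails at once if the canister is pushed more than 20 mm or knocked over (distance of canister from where it was at the start of the episode above 0.02 m or angle between canister's own z axis and vertical above 0.4 rad).
It fails at once if the spoons is pushed more than 20 mm or knocked over (distance of spoons from where it was at the start of the episode above 0.02 m or angle between spoons's own z axis and vertical above 0.4 rad).
It fails at once if the trivet is pushed more than 20 mm or knocked over (distance of trivet from where it was at the start of the episode above 0.02 m or angle between trivet's own z axis and vertical above 0.4 rad).
It fails at once if the clip or the chalkboard is dropped on the ledge (height (world z) of clip below 0.045 m or angle between board's own z axis and vertical above 1 rad).
It also fails if it takes over 64 s, if anything falls off the work surface, if the arm or the gripper's body presses on something with over 40 N, if the wrist force passes 120 N, or if a joint passes its speed limit or range.

### The arm

A 7-joint arm with a two-finger parallel gripper is mounted at the origin on the work surface. World frame = base frame: x ahead of the robot, y to its left, z up, the work surface at z = 0. Lengths are in m, angles in rad, forces in N, time in s.
With the tool pointing down it reaches from about 0.4 to 0.875 m from the base axis. Payload 19.3 kg.
Tool frame: the origin (TCP) lies midway between the tips of the shut fingers; the grasp point (between the pads) lies bot.grip_point_offset behind it (bot.grip_point_offset is the distance from the TCP to the grasp point, in m); z points along the fingers, y is the direction in which the jaws open and shut (so a half turn about z gives the same grasp; the last joint's range is limited). The gripper opens to 85 mm and grips with 20 to 120 N. Pads are 22 mm wide; open, the fingers measure 114 mm over their backs; the gripper's body (76 mm by 85 mm) begins 54 mm behind the grasp point. The pads swing forward as they close: fully open they stand 13 mm farther back than shut.
Start: joints at [-0.07, 0.521, -0.036, 1.599, 0.021, 1.021, -0.113], TCP at [0.625, -0, 0.231] pointing down, gripper open.
Joint ranges: [-2.91, 2.91], [-0.3, 2.13], [-1.5, 1.42], [0.17, 2.43], [-1.26, 4.41], [0.16, 1.93], [-2.52, 2.52]. Speed limits (rad/s): [1.89, 1.89, 2.39, 2.39, 3.01, 3.01, 3.01].

### API

Orientations are given as [roll, pitch, yaw] about the fixed x, y, z axes, in that order (R = Rz(yaw) Ry(pitch) Rx(roll)).
In Python, from workcell import bot gives the robot as it stands.
- The arm moves only by the tool servo_tool, never from a script. Its argument "rows" is a list that holds one entry, the list of rows, each a list of 6 numbers: the shift along the tool's x, y, z in cm, then the turn, a rotation vector about the tool's x, y, z in degrees. A call has 1 to 5 rows; each row shifts and turns the commanded pose from where the row before left it, along the tool's axes as they then stand; what a row does not reach is not made up. A row lasts 1/8 s, in which the tool goes at most 62.5 mm and 10.7 degrees, less where a joint would pass 70% of its speed; a pose out of reach is approached as far as the arm can. A call is refused whole if a number of a shift passes 6.25 or a number of a turn 10.7, either way. A call with a gripper value outside its range is refused whole. "grip" is the opening, from -1 (shut) to 1 (fully open), so that 0 is half open, set as the call begins (left out, the last holds). The fingers move at their own pace and stop on an object; "squeeze" is the grip in N (left out, the last holds). Time passes only in rows, so rows that do not move let the fingers close. It gives the time, the measured TCP pose, the force and the opening at its end, in the units of the state.
- bot.observe(): the state, without advancing time (a new reading comes with each control period).
- bot.grab_frame(name): name is "scene" or "side" or "wrist"; returns a dict with "image" (420x560x3 uint8, red, green, blue), "K" (3x3 intrinsics, pixels), "R" (3x3) and "t" (3): a world point X has camera coordinates R X + t; the wrist camera has in their place "mount" (4x4, takes a point from camera to tool coordinates, whose origin is the TCP and whose axes are the flange's). Camera axes: x right, y down, z forward; pixel columns grow to the right and rows downward; lengths in m; the calibration is good to about 2 mm. A picture is of the moment at which its call begins: read the wrist's pose just before it. There is no depth.
- bot.job_done(): hands the job in, once; it reports no verdict.
The state is a dict: "clock": time; "qpos": joint angles; "qd": joint speeds; "joint_efforts": joint torques, N m; "position": TCP position; "tool_rot": TCP orientation; "force": force on the tool from outside, world axes, zero at the start; "moment": the same for the moment, N m; "grip_width": finger opening in m.
Only numpy, scipy, OpenCV 4.12 (cv2) and the standard library are available. Lean on these libraries where they do the work, as an engineer would, in place of code of your own. Each camera call takes 0.05 s, during which the arm holds its last target.

## Working session

There is one attempt and no reset: what is moved stays moved. The work goes in short steps, Python scripts to look and compute and a tool call to move; the robot and the scene stay as the last step left them, time stands still between calls to the robot, and variables do not carry over. Pictures are saved under pics/ and viewed, and the job is handed in when it is done.

Besides the shell and the picture viewer there is one more tool, called after ">>>" as name(argument=value, ...), one argument or row to a line, values as JSON. servo_tool: Moves the arm, as the interface text tells. Its arguments: {"type":"object","properties":{"rows":{"type":"array"},"grip":{"type":"number"},"squeeze":{"type":"number"}},"required":["rows"]}

```bash
mkdir -p pics; ls; cat > h.py <<'E'
import numpy as np, cv2
from workcell import bot
def snap(n,tag):
    s=bot.observe(); f=bot.grab_frame(n); cv2.imwrite(f'pics/{tag}.png',f['image'][:,:,::-1]); np.savez(f'pics/{tag}.npz',pos=s['position'],rot=s['tool_rot'],**{k:v for k,v in f.items()}); return f
E
python3 - <<'E'
from h import *
s=bot.observe();print(s, bot.grip_point_offset)
for n in ['scene','side','wrist']:
    f=snap(n,n+'0'); print(n,f['K'],f.get('R'),f.get('t'),f.get('mount'))
E
```

```text
pics
{'clock': 0.0, 'qpos': array([-0.0701917 ,  0.52204076, -0.03635659,  1.5999937 ,  0.02117264,
        1.0210886 , -0.11282256]), 'qd': array([ 2.81687897e-04, -2.46607547e-03,  1.77106525e-03, -4.78928399e-04,
       -4.38262539e-05, -5.65091821e-06,  7.90544872e-04]), 'joint_efforts': array([-4.24098413e-03, -9.27110124e+01,  1.97758444e+00, -3.69928443e+01,
        1.76317629e-02,  8.19846697e-03, -6.58496788e-05]), 'position': array([ 6.24666857e-01, -1.69315324e-05,  2.30713848e-01]), 'tool_rot': array([-3.14044646e+00,  4.34951223e-05,  1.57076626e+00]), 'force': array([-0.31132888, -0.04321279,  0.25944993]), 'moment': array([0.00888003, 0.01446692, 0.05570422]), 'grip_width': 0.08552343508802433} 0.0187
scene [[449.63482497   0.         269.03779394]
 [  0.         449.63482497 216.07752319]
 [  0.           0.           1.        ]] [[-0.69852594  0.71556422 -0.00541801]
 [ 0.57228962  0.55408544 -0.60454438]
 [-0.42958829 -0.4253906  -0.79655303]] [ 0.4439831  -0.21382272  1.44061515] None
side [[426.14833324   0.         282.21280405]
 [  0.         426.14833324 210.35506033]
 [  0.           0.           1.        ]] [[-0.9619709  -0.2728543  -0.01274791]
 [-0.19686818  0.72491594 -0.6601059 ]
 [ 0.1893539  -0.63249301 -0.75106437]] [0.50570187 0.23071409 1.0125009 ] None
wrist [[289.35159862   0.         280.24314856]
 [  0.         289.35159862 204.22606437]
 [  0.           0.           1.        ]] None None [[-1.17599830e-04 -9.61964294e-01 -2.73175186e-01  6.92974049e-02]
 [ 9.99999983e-01 -1.51135426e-04  1.01718813e-04 -5.50375047e-05]
 [-1.39136315e-04 -2.73175170e-01  9.61964296e-01 -1.43485317e-01]
 [ 0.00000000e+00  0.00000000e+00  0.00000000e+00  1.00000000e+00]]
```

View pics/scene0.png

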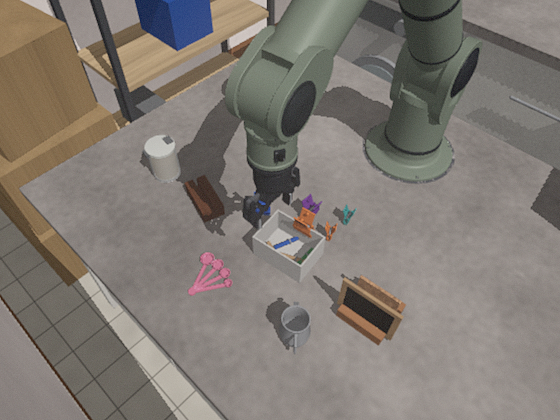

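View pics/side0.png

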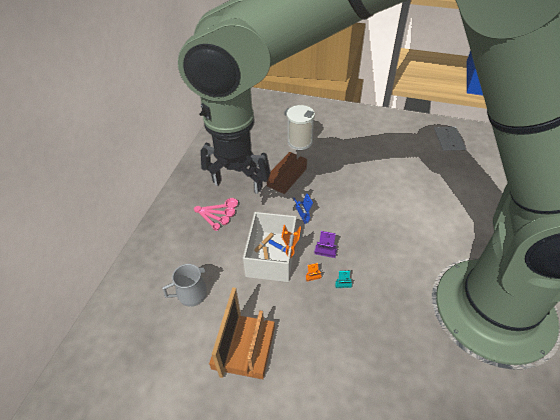

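View pics/wrist0.png

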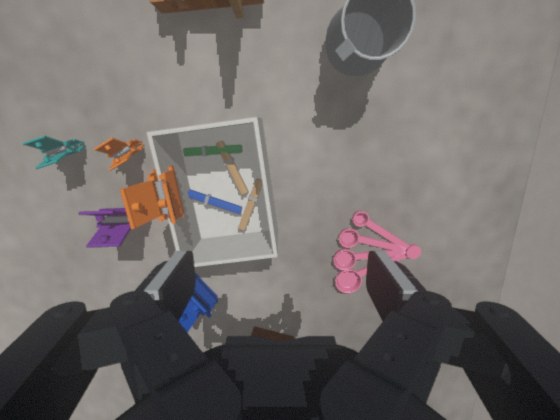

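```bash
cat >> h.py <<'E'
from scipy.spatial.transform import Rotation as Rn
def load(tag):
    d=dict(np.load(f'pics/{tag}.npz'));
    if 'R' in d: 
        d['c']=-d['R'].T@d['t']; d['Rw']=d['R'].T
    else:
        T=Rn.from_euler('xyz',d['rot']).as_matrix(); M=d['mount']; d['Rw']=T@M[:3,:3]; d['c']=d['pos']+T@M[:3,3]
    return d
def ray(d,px):
    v=d['Rw']@np.linalg.inv(d['K'])@np.array([px[0],px[1],1.]); return d['c'],v
def onz(d,px,z):
    c,v=ray(d,px); return c+v*(z-c[2])/v[2]
def tri(dl,pl):
    A=np.zeros((3,3));b=np.zeros(3)
    for d,p in zip(dl,pl):
        c,v=ray(d,p);v=v/np.linalg.norm(v);P=np.eye(3)-np.outer(v,v);A+=P;b+=P@c
    x=np.linalg.solve(A,b); return x,[np.linalg.norm((np.eye(3)-np.outer(ray(d,p)[1],ray(d,p)[1])/np.dot(ray(d,p)[1],ray(d,p)[1]))@(x-d['c'])) for d,p in zip(dl,pl)]
def proj(d,X):
    p=d['K']@(d['Rw'].T@(np.array(X)-d['c'])); return p[:2]/p[2]
def crop(tag,u0,v0,w,h,s,out):
    im=cv2.imread(f'pics/{tag}.png')[v0:v0+h,u0:u0+w]; cv2.imwrite(f'pics/{out}.png',cv2.resize(im,None,fx=s,fy=s,interpolation=cv2.INTER_CUBIC))
E
python3 - <<'E'
from h import *
crop('scene0',320,260,100,90,6,'c1'); crop('side0',195,280,100,110,5,'c2')
crop('scene0',170,160,80,75,7,'c3'); crop('side0',250,140,80,60,7,'c4')
E
```

```text
(no output)
```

View pics/c1.png

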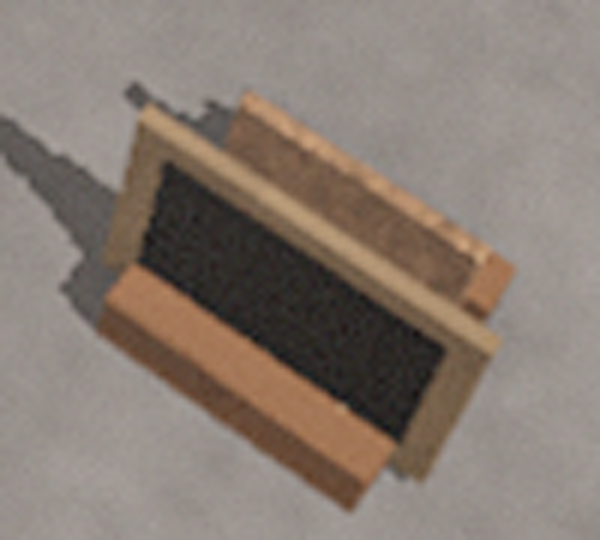

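View pics/c2.png

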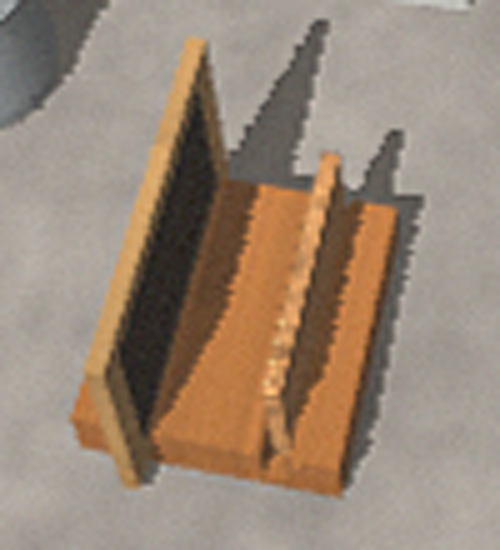

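View pics/c3.png

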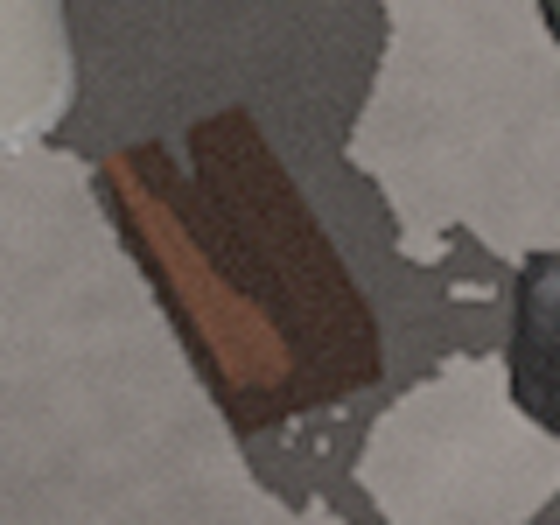

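View pics/c4.png

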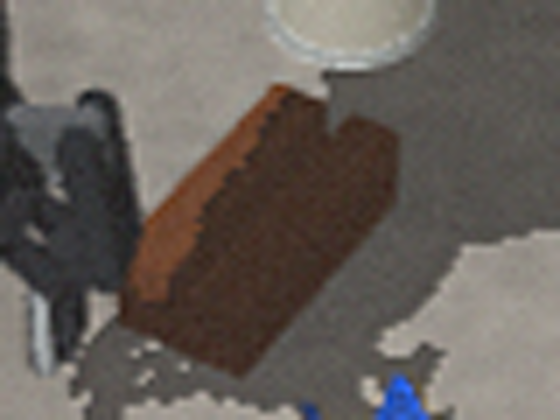

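```bash
python3 - <<'E'
from h import *
np.set_printoptions(precision=4,suppress=True)
a,b=load('scene0'),load('side0')
S=lambda u,v:(u/6+320-.4,v/6+260-.4); D=lambda u,v:(u/5+195-.4,v/5+280-.4)
P=[]
for s,d in [((146,113),(197,43)),((494,349),(97,368))]:
    x,r=tri([a,b],[S(*s),D(*d)]); print(x,r); P.append(x)
    print(onz(a,S(*s),.128),onz(b,D(*d),.128))
P=np.array(P);print(np.linalg.norm(P[1]-P[0]),P.mean(0),np.degrees(np.arctan2(*(P[1]-P[0])[[1,0]])))
S=lambda u,v:(u/7+170-.4,v/7+160-.4); D=lambda u,v:(u/7+250-.4,v/7+140-.4)
# stand: top corners
for n,s in [('sA',(103,165)),('sB',(240,103)),('sC',(380,320)),('sD',(235,385))]: print(n,onz(a,S(*s),.042))
for n,s in [('dA',(278,85)),('dB',(398,135)),('dD',(122,295)),('dC',(245,340))]: print(n,onz(b,D(*s),.042))
for n,s in [('groove far end s',(180,135)),('near',(265,385))]: print(n,onz(a,S(*s),.042))
for n,s in [('groove far d',(340,115))]: print(n,onz(b,D(*s),.042))
E
```

```text
[0.5787 0.1823 0.1266] [np.float64(0.0013941182922974354), np.float64(0.0013941182922974076)]
[0.5788 0.1813 0.128 ] [0.5786 0.1845 0.128 ]
[0.5668 0.3288 0.1265] [np.float64(0.00013385593042764747), np.float64(0.00013385593042774155)]
[0.5676 0.329  0.128 ] [0.5663 0.3291 0.128 ]
0.14695003931609918 [0.5728 0.2555 0.1266] 94.67426315078568
sA [ 0.6087 -0.369   0.042 ]
sB [ 0.5465 -0.3546  0.042 ]
sC [ 0.5841 -0.2257  0.042 ]
sD [ 0.6456 -0.2424  0.042 ]
dA [ 0.6063 -0.3673  0.042 ]
dB [ 0.5469 -0.349   0.042 ]
dD [ 0.6343 -0.2228  0.042 ]
dC [ 0.5779 -0.211   0.042 ]
groove far end s [ 0.5757 -0.3589  0.042 ]
near [ 0.6374 -0.2339  0.042 ]
groove far d [ 0.5747 -0.3551  0.042 ]
```

>>> servo_tool(
  rows=[
    [[3,-1,0,0,0,-1],[3,-1,0,0,0,-1],[3,-1,0,0,0,-1],[3,-1,0,0,0,-1],[3,-1,0,0,0,-1]],
  ],
)

```text
clock: 0.78
position: [0.5692, 0.149, 0.2311]
tool_rot: [-3.141, 0.0, 1.659]
force: [0.7, -0.5, -0.6]
grip_width: 0.0854
```

```bash
python3 - <<'E'
from h import *
snap('wrist','w1');s=bot.observe();print(s['position'],s['tool_rot'],s['clock'])
E
```

```text
[0.56759011 0.15351766 0.23112898] [-3.14062639e+00 -2.06674106e-03  1.66370500e+00] 0.825
```

View pics/w1.png

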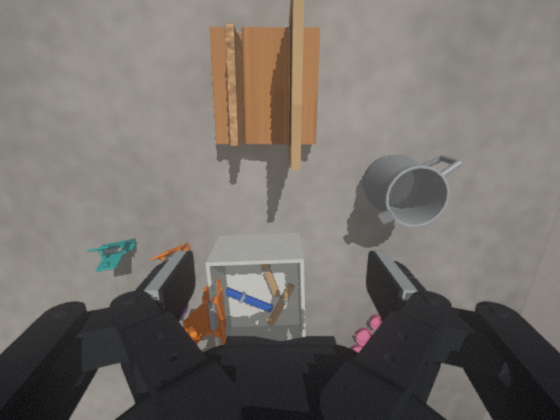

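```bash
python3 - <<'E'
from h import *
crop('w1',200,0,130,180,4,'c5')
E
```

```text
(no output)
```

View pics/c5.png

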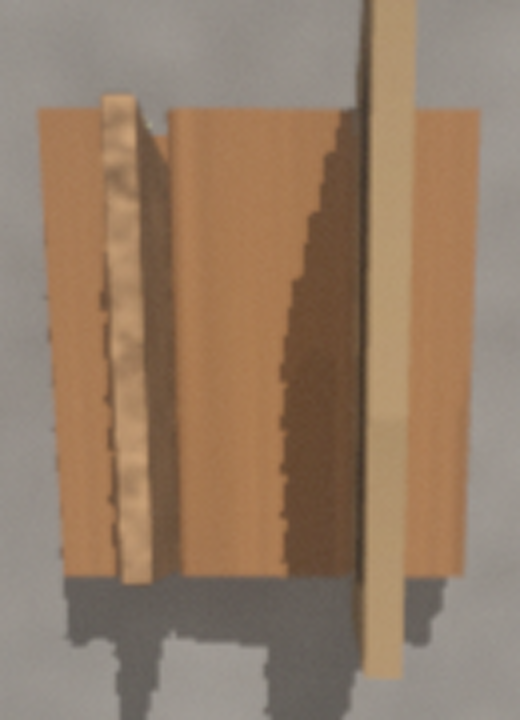

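```bash
python3 - <<'E'
from h import *
np.set_printoptions(precision=4,suppress=True)
w=load('w1')
S=lambda u,v:(u/4+200-.4,v/4-.4)
p=onz(w,S(382.5,676),.128);q=onz(w,S(393.5,5),.128);print(p,q)
d=(q-p)/np.linalg.norm(q-p);print(np.degrees(np.arctan2(d[1],d[0])),p+.075*d)
for u,v in [(38,108),(480,108),(465,577),(65,577)]: print(onz(w,S(u,v),.032))
# rack long edge
a=load('scene0');b=load('side0')
for X in [p+.075*d,p,p+.15*d]: print(proj(a,X),proj(b,X))
E
```

```text
[0.5792 0.181  0.128 ] [0.5686 0.3049 0.128 ]
94.9007284021375 [0.5728 0.2557 0.128 ]
[0.4804 0.3074 0.032 ]
[0.5957 0.3175 0.032 ]
[0.6064 0.1974 0.032 ]
[0.4907 0.1872 0.032 ]
[372.3828 297.5649] [224.5735 318.3876]
[343.6956 278.4759] [234.2889 286.7295]
[402.8147 317.815 ] [213.7018 353.8136]
```

>>> servo_tool(
  rows=[
    [[2.5,0.4,0,0,0,0.4],[2.5,0.4,0,0,0,0],[2.6,0.4,0,0,0,0],[2.5,0.3,0,0,0,0],[0,0,0,0,0,0]],
  ],
)

```text
clock: 1.45
position: [0.576, 0.2523, 0.2309]
tool_rot: [-3.141, -0.001, 1.654]
force: [0.2, 0.0, -0.5]
grip_width: 0.0854
```

```bash
cat >> h.py <<'E'
def go(x,y,z,yaw,zax=None):
    s=bot.observe(); R=Rn.from_euler('xyz',s['tool_rot']).as_matrix()
    t=R.T@(np.array([x,y,z])-s['position']); G=Rn.from_euler('xyz',[np.pi,0,yaw]).as_matrix()
    print('clk %.2f'%s['clock'],'pos',s['position'].round(4),'rot',s['tool_rot'].round(4),'F',s['force'].round(1),'w',round(s['grip_width'],4)); print('shift cm',(t*100).round(2),'turn deg',np.degrees(Rn.from_matrix(R.T@G).as_rotvec()).round(2))
E
python3 - <<'E'
from h import *
go(.5728,.2557,.088,1.6563)
snap('wrist','w2')
E
```

```text
clk 1.45 pos [0.576  0.2523 0.2309] rot [-3.1410e+00 -6.0000e-04  1.6537e+00] F [ 0.2  0.  -0.5] w 0.0854
shift cm [ 0.36 -0.28 14.29] turn deg [-0.04 -0.04 -0.15]
```

View pics/w2.png

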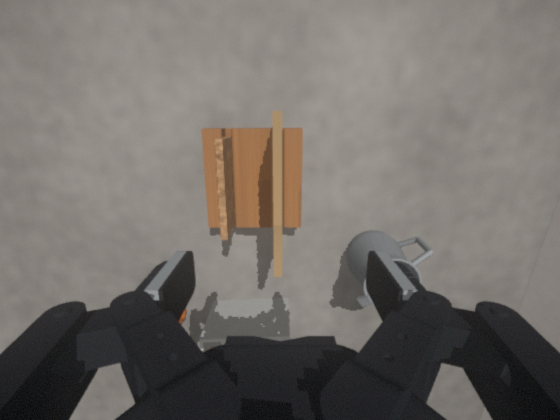

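>>> servo_tool(
  rows=[
    [[0.3,-0.3,2.5,0,0,0],[0,0,3,0,0,0],[0,0,3,0,0,0],[0,0,3,0,0,0],[0,0,1.5,0,0,0]],
  ],
  grip=0,
)

```text
clock: 2.12
position: [0.5729, 0.2517, 0.0999]
tool_rot: [-3.14, 0.001, 1.65]
force: [0.2, 0.7, -0.7]
grip_width: 0.0429
```

```bash
python3 - <<'E'
from h import *
f=snap('wrist','w3')
go(.5728,.2557,.088,1.6563)
E
```

```text
clk 2.17 pos [0.5725 0.2516 0.0988] rot [-3.1391e+00  1.4000e-03  1.6504e+00] F [-1.  -0.8 -3. ] w 0.043
shift cm [0.4  0.06 1.08] turn deg [-0.15  0.08 -0.34]
```

View pics/w3.png

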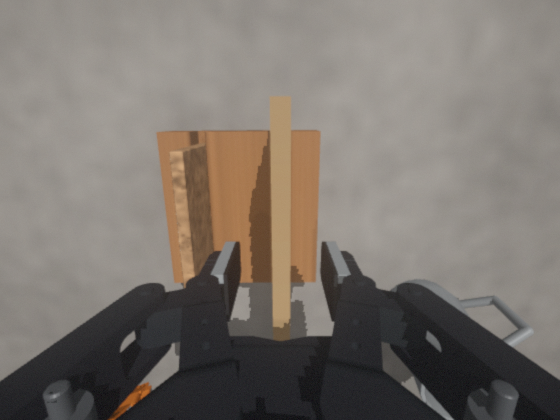

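>>> servo_tool(
  rows=[
    [[0.4,0,1.1,0,0,-0.3],[0,0,0,0,0,0]],
  ],
)

```text
clock: 2.42
position: [0.5729, 0.2572, 0.0903]
tool_rot: [-3.141, -0.0, 1.657]
force: [0.4, -0.9, 0.0]
grip_width: 0.0426
```

>>> servo_tool(
  rows=[
    [[0,0,0,0,0,0],[0,0,0,0,0,0],[0,0,0,0,0,0],[0,0,0,0,0,0]],
  ],
  grip=-1,
  squeeze=40,
)

```text
clock: 2.92
position: [0.5733, 0.2568, 0.0909]
tool_rot: [3.141, -0.0, 1.656]
force: [-0.6, -0.6, 6.7]
grip_width: 0.0081
```

>>> servo_tool(
  rows=[
    [[0,0,-2,0,0,0],[0,0,-3.5,0,0,0],[0,0,-3.5,0,0,0],[0,0,-3.5,0,0,0],[0,0,-3.5,0,0,0]],
  ],
)

```text
clock: 3.55
position: [0.5727, 0.2566, 0.2528]
tool_rot: [3.141, -0.0, 1.656]
force: [0.8, -1.1, -1.5]
grip_width: 0.0074
```

```bash
python3 - <<'E'
from h import *
f=snap('wrist','w4')
go(.595,-.20,.25,1.2863)
E
```

```text
clk 3.60 pos [0.5742 0.2574 0.2575] rot [ 3.1358e+00 -2.6000e-03  1.6561e+00] F [1.5 0.6 3.6] w 0.0076
shift cm [-45.75  -1.83   0.62] turn deg [ 0.3  -0.21 21.19]
```

View pics/w4.png

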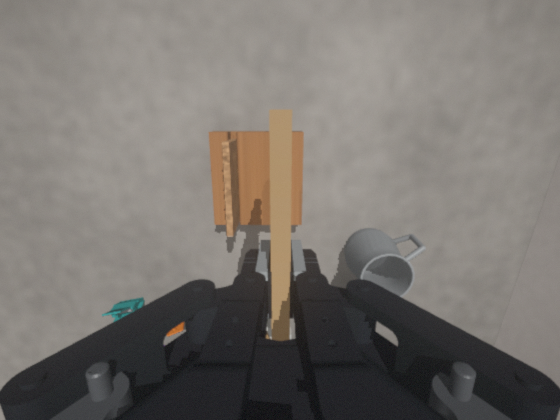

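>>> servo_tool(
  rows=[
    [[-3,-0.2,0,0,0,0],[-5,-0.2,0,0,0,0],[-5,-0.2,0,0,0,0],[-5,-0.2,0,0,0,0],[-5,-0.2,0,0,0,0]],
  ],
)

```text
clock: 4.22
position: [0.5825, 0.0251, 0.2514]
tool_rot: [3.141, -0.0, 1.656]
force: [0.8, -0.4, -1.0]
grip_width: 0.0076
```

>>> servo_tool(
  rows=[
    [[-5,-0.2,0,0,0,0],[-5,-0.2,0,0,0,0],[-5,-0.2,0,0,0,0],[-4,-0.2,0,0,0,0],[-3,0,0,0,0,0]],
  ],
)

```text
clock: 4.85
position: [0.593, -0.1952, 0.2513]
tool_rot: [3.141, 0.0, 1.655]
force: [1.5, 0.3, -1.6]
grip_width: 0.0071
```

>>> servo_tool(
  rows=[
    [[0,0,0,0,0,6],[0,0,0,0,0,6],[0,0,0,0,0,5],[0,0,0,0,0,4],[0,0,0,0,0,0]],
  ],
)

```text
clock: 5.48
position: [0.5934, -0.193, 0.2512]
tool_rot: [3.141, -0.0, 1.29]
force: [0.4, -0.2, -2.1]
grip_width: 0.0075
```

```bash
python3 - <<'E'
from h import *
f=snap('wrist','w5')
go(.595,-.297,.25,1.2863)
E
```

```text
clk 5.53 pos [ 0.5934 -0.193   0.251 ] rot [ 3.1411e+00 -1.0000e-04  1.2915e+00] F [ 0.5 -0.7 -2. ] w 0.0076
shift cm [-9.95  3.02  0.1 ] turn deg [ 0.03 -0.01  0.3 ]
```

View pics/w5.png

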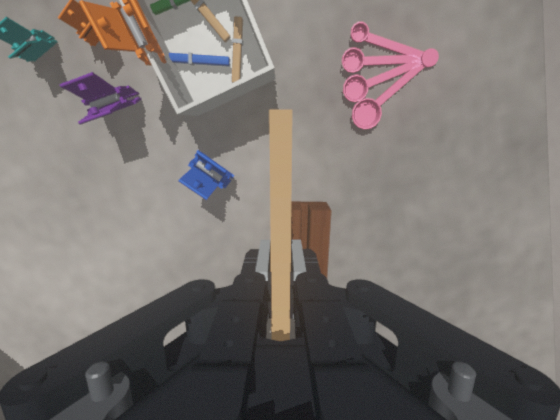

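```bash
python3 - <<'E'
from h import *
print(onz(load('scene0'),(161,145),.122),onz(load('side0'),(299,113),.122))
E
```

```text
[ 0.59899525 -0.46609273  0.122     ] [ 0.60083261 -0.46218832  0.122     ]
```

>>> servo_tool(
  rows=[
    [[-3,-0.5,0,0,0,0],[-4,-0.5,0,0,0,0],[-4,-0.5,0,0,0,0],[-4,-0.5,0,0,0,0],[-2,-0.5,0,0,0,0]],
  ],
)

```text
clock: 6.15
position: [0.521, -0.3516, 0.2506]
tool_rot: [3.142, 0.001, 1.289]
force: [0.0, -0.1, -2.0]
grip_width: 0.008
```

```bash
python3 - <<'E'
from h import *
f=snap('wrist','w6')
go(.595,-.297,.25,1.2863)
E
```

```text
clk 6.20 pos [ 0.5197 -0.3534  0.2506] rot [-3.1413e+00  1.5000e-03  1.2873e+00] F [-3.1 -2.  -1.5] w 0.0075
shift cm [7.52 5.65 0.05] turn deg [-0.01  0.08  0.06]
```

View pics/w6.png

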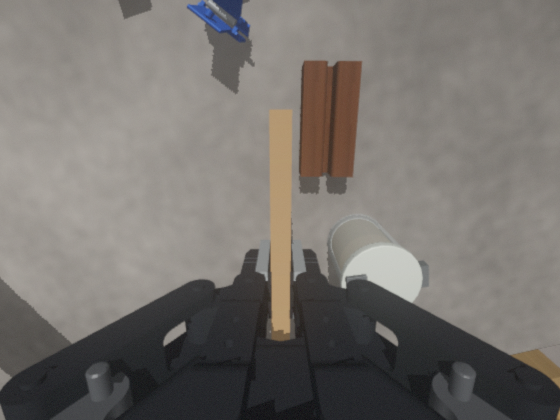

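```bash
python3 - <<'E'
from h import *
crop('w6',285,50,90,140,5,'c6')
E
```

```text
(no output)
```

View pics/c6.png

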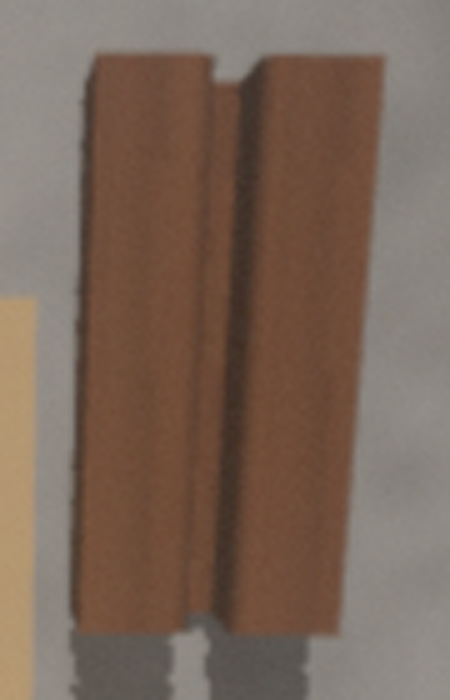

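```bash
python3 - <<'E'
from h import *
np.set_printoptions(precision=4,suppress=True)
w=load('w6')
S=lambda u,v:(u/5+285-.4,v/5+50-.4)
P=np.array([onz(w,S(*p),.042) for p in [(95,55),(385,55),(340,635),(78,635)]]);print(P,P.mean(0))
a=(P[0]+P[1]-P[2]-P[3])/2;print(np.linalg.norm(a),np.degrees(np.arctan2(a[1],a[0])), [np.linalg.norm(P[i]-P[(i+1)%4]) for i in range(4)])
for i,j in [(0,3),(1,2)]: print(np.degrees(np.arctan2(*(P[i]-P[j])[[1,0]])))
f1=onz(w,S(212,83),.01);f2=onz(w,S(189,617),.01);print(f1,f2,np.degrees(np.arctan2(*(f1-f2)[[1,0]])))
ax=np.array([a[0],a[1]])/np.hypot(a[0],a[1]);n=np.array([ax[1],-ax[0]]);c=P.mean(0)[:2]
print('floor left edge n-offset (expect -5.25mm)',(f1[:2]-c)@n,(f2[:2]-c)@n)
T=Rn.from_euler('xyz',w['rot']).as_matrix()
for e in (.0739,.075): print(proj(w,w['pos']+T@[e,0,-.037]),proj(w,w['pos']+T@[e,-.004,-.037]))
for tag in ('scene0','side0'): print([proj(load(tag),q) for q in P])
E
crop() { :; }; python3 - <<'E'
import sys; sys.path.insert(0,'.')
import os; os.chdir('.')
from h import *
crop('w6',255,95,55,50,10,'c7')
E
```

```text
[[ 0.5833 -0.2294  0.042 ]
 [ 0.6451 -0.2473  0.042 ]
 [ 0.6079 -0.372   0.042 ]
 [ 0.5459 -0.3541  0.042 ]] [ 0.5956 -0.3007  0.042 ]
0.13016297097110338 73.33084262868528 [np.float64(0.06429769582311197), np.float64(0.13016470858707307), np.float64(0.06453952706159646), np.float64(0.1301613457183714)]
73.27760771422325
73.38407616779698
[ 0.613  -0.2383  0.01  ] [ 0.5762 -0.3639  0.01  ] 73.69311278907196
floor left edge n-offset (expect -5.25mm) -0.0012136313206219653 -0.0003859223616459856
[280.3886 108.3344] [268.9488 108.3358]
[280.3887 105.0135] [268.9148 105.0148]
[array([223.1886, 204.4284]), array([202.1254, 213.5108]), array([183.8623, 182.4781]), array([204.1634, 174.2846])]
[array([284.4906, 183.418 ]), array([265.9971, 175.4115]), array([289.2263, 150.7012]), array([307.1803, 157.8619])]
```

View pics/c7.png

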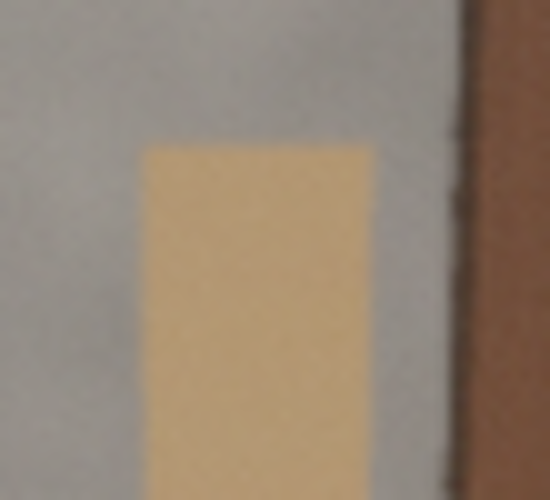

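```bash
python3 - <<'E'
from h import *
go(.5959,-.2995,.145,1.2793)
E
```

```text
clk 6.20 pos [ 0.5197 -0.3534  0.2506] rot [-3.1413e+00  1.5000e-03  1.2873e+00] F [-3.1 -2.  -1.5] w 0.0075
shift cm [ 7.32  5.81 10.55] turn deg [-0.01  0.08  0.46]
```

>>> servo_tool(
  rows=[
    [[2,1.6,0,0,0,0],[2.5,2,0,0,0,0],[2.3,1.8,0,0,0,0.4],[0.4,0.4,2,0,0,0],[0,0,2,0,0,0]],
  ],
)

```text
clock: 6.82
position: [0.5987, -0.2948, 0.2091]
tool_rot: [-3.141, -0.001, 1.286]
force: [-0.2, -0.5, -1.9]
grip_width: 0.0073
```

>>> servo_tool(
  rows=[
    [[0,0,2,0,0,0],[0,0,2,0,0,0],[0,0,1.5,0,0,0],[0,0,0,0,0,0],[0,0,0,0,0,0]],
  ],
)

```text
clock: 7.45
position: [0.5983, -0.2966, 0.1559]
tool_rot: [3.141, 0.0, 1.283]
force: [0.7, 0.2, -0.9]
grip_width: 0.0078
```

```bash
python3 - <<'E'
from h import *
go(.5959,-.2995,.145,1.2793)
a=snap('scene','s7');b=snap('side','d7')
crop('s7',160,150,100,90,6,'c8'); crop('d7',240,100,100,110,5,'c9')
go(.5959,-.2995,.145,1.2793)
E
```

```text
clk 7.45 pos [ 0.5983 -0.2966  0.1559] rot [3.1408e+00 1.0000e-04 1.2829e+00] F [ 0.7  0.2 -0.9] w 0.0078
shift cm [-0.35 -0.15  1.09] turn deg [0.04 0.   0.21]
clk 7.55 pos [ 0.5983 -0.2966  0.1561] rot [3.1404e+00 1.0000e-04 1.2828e+00] F [-0.1 -0.2 -0.6] w 0.0076
shift cm [-0.34 -0.15  1.11] turn deg [0.07 0.01 0.2 ]
```

View pics/c8.png

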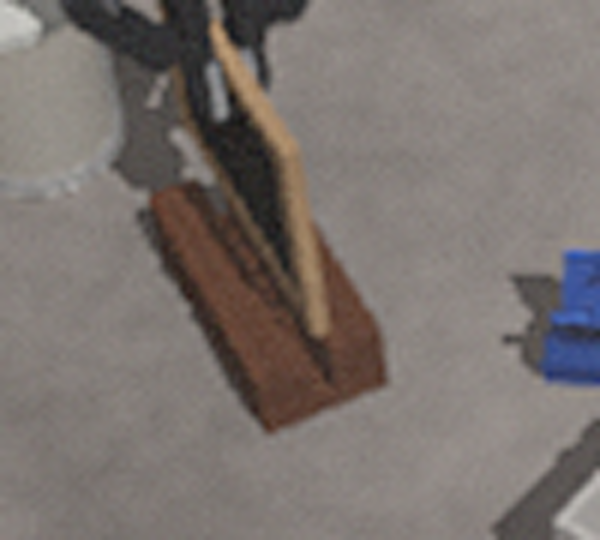

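View pics/c9.png

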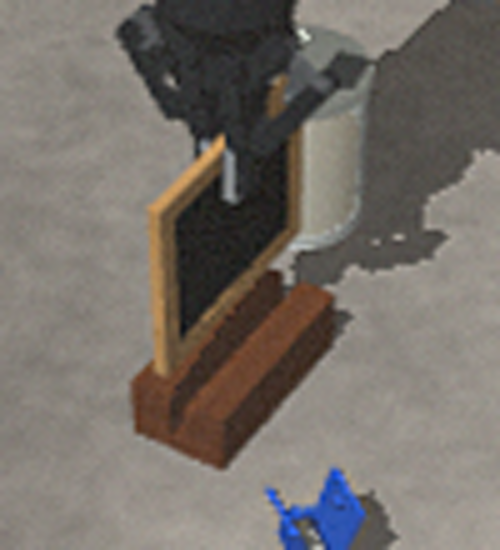

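```bash
python3 - <<'E'
from h import *
for t,(u0,v0,s) in {'s7':(160,150,6),'d7':(240,100,5)}.items():
    d=load(t);T=Rn.from_euler('xyz',d['rot']).as_matrix()
    for y in(-.004,0,.004): print(t,y,((proj(d,d['pos']+T@[.0738,y,.083])-[u0,v0]+.4)*s).round(1),((proj(d,d['pos']+T@[.0738,y,-.037])-[u0,v0]+.4)*s).round(1))
E
```

```text
s7 -0.004 [329.6 331.8] [300.3 151. ]
s7 0 [321.5 335.2] [291.5 154.5]
s7 0.004 [313.4 338.6] [282.7 158. ]
d7 -0.004 [167.4 375.8] [161.1 211.8]
d7 0 [161.6 373.2] [154.8 209.2]
d7 0.004 [155.7 370.7] [148.5 206.7]
```

>>> servo_tool(
  rows=[
    [[-0.35,-0.15,0.5,0,0,0.2],[0,0,0.5,0,0,0],[0,0,0.5,0,0,0],[0,0,0.5,0,0,0],[0,0,0,0,0,0]],
  ],
)

```text
clock: 8.18
position: [0.5953, -0.2993, 0.1348]
tool_rot: [-3.141, -0.0, 1.279]
force: [-0.2, -0.3, -0.5]
grip_width: 0.0072
```

```bash
python3 - <<'E'
from h import *
go(.5959,-.2995,.093,1.2793)
E
```

```text
clk 8.18 pos [ 0.5953 -0.2993  0.1348] rot [-3.1408e+00 -1.0000e-04  1.2793e+00] F [-0.2 -0.3 -0.5] w 0.0072
shift cm [-0.    0.06  4.18] turn deg [-0.05 -0.01  0.  ]
```

>>> servo_tool(
  rows=[
    [[0,0.06,0.5,0,0,0],[0,0,0.5,0,0,0],[0,0,0.6,0,0,0],[0,0,0.6,0,0,0],[0,0,0.6,0,0,0]],
  ],
)

```text
clock: 8.8
position: [0.5961, -0.2996, 0.1068]
tool_rot: [-3.142, -0.0, 1.279]
force: [-0.2, -0.1, -0.9]
grip_width: 0.0073
```

>>> servo_tool(
  rows=[
    [[0,0,0.5,0,0,0],[0,0,0.5,0,0,0],[0,0,0.3,0,0,0],[0,0,0.1,0,0,0],[0,0,0,0,0,0]],
  ],
)

```text
clock: 9.43
position: [0.5962, -0.2996, 0.0934]
tool_rot: [3.142, 0.0, 1.279]
force: [-0.1, -0.5, -2.0]
grip_width: 0.0076
```

>>> servo_tool(
  rows=[
    [[0,0,0.1,0,0,0],[0,0,0,0,0,0]],
  ],
)

```text
clock: 9.68
position: [0.5965, -0.2998, 0.093]
tool_rot: [3.14, 0.0, 1.279]
force: [-1.1, -0.6, 4.4]
grip_width: 0.0073
```

>>> servo_tool(
  rows=[
    [[0,0,0,0,0,0],[0,0,0,0,0,0],[0,0,0,0,0,0]],
  ],
  grip=-0.2,
)

```text
clock: 10.05
position: [0.5961, -0.2996, 0.0922]
tool_rot: [-3.141, -0.0, 1.279]
force: [0.1, 0.4, 0.0]
grip_width: 0.0339
```

```bash
python3 - <<'E'
from h import *
go(.5959,-.2995,.22,1.2793); snap('wrist','w8')
E
```

```text
clk 10.05 pos [ 0.5961 -0.2996  0.0922] rot [-3.1415 -0.      1.2793] F [0.1 0.4 0. ] w 0.0339
shift cm [  0.    -0.02 -12.78] turn deg [-0.01 -0.    0.  ]
```

View pics/w8.png

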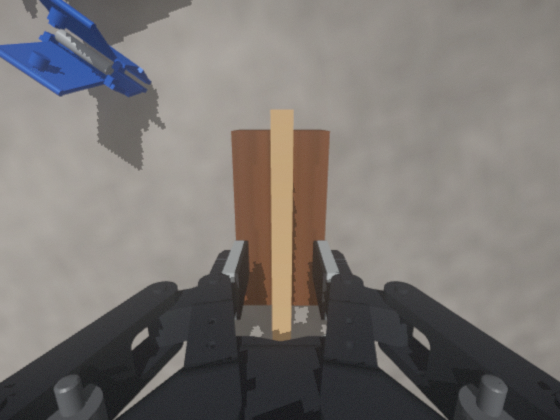

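>>> servo_tool(
  rows=[
    [[0,0,-1.5,0,0,0],[0,0,-3,0,0,0],[0,0,-3.5,0,0,0],[0,0,-3.5,0,0,0],[0,0,-2.5,0,0,0]],
  ],
)

```text
clock: 10.72
position: [0.5964, -0.2998, 0.2352]
tool_rot: [3.139, 0.0, 1.279]
force: [-0.1, -0.3, -0.6]
grip_width: 0.0343
```

```bash
python3 - <<'E'
from h import *
np.set_printoptions(precision=4,suppress=True)
w=load('wrist0')
for p in [(148,132),(258,118),(276,257),(187,266)]: print(onz(w,p,.08))
crop('wrist0',90,110,200,165,4,'c10')
E
```

```text
[0.4939 0.0598 0.08  ]
[0.6029 0.0731 0.08  ]
[ 0.6198 -0.0755  0.08  ]
[ 0.5195 -0.0866  0.08  ]
```

View pics/c10.png

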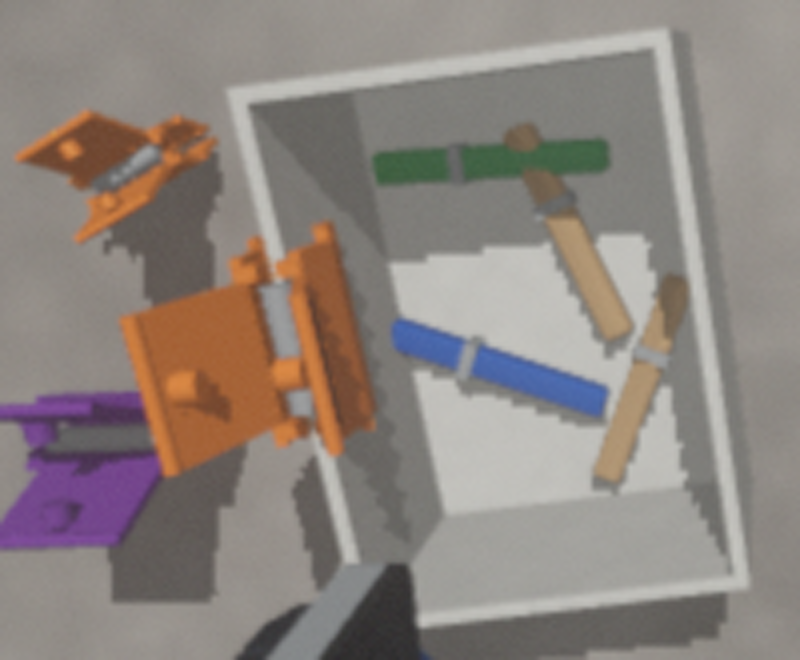

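```bash
python3 - <<'E'
from h import *
np.set_printoptions(precision=4,suppress=True)
w=load('wrist0')
S=lambda u,v:(u/4+90-.4,v/4+110-.4)
for p in [(123,320),(165,477),(328,285),(372,425)]: print(onz(w,S(*p),.116))
go(.53,-.09,.235,1.684)
E
```

```text
[0.4782 0.0098 0.116 ]
[ 0.4824 -0.0285  0.116 ]
[0.526 0.018 0.116]
[ 0.5329 -0.0154  0.116 ]
clk 10.72 pos [ 0.5964 -0.2998  0.2352] rot [3.1394 0.0003 1.2792] F [-0.1 -0.3 -0.6] w 0.0343
shift cm [ 18.19 -12.39  -0.01] turn deg [  0.12   0.04 -23.2 ]
```

>>> servo_tool(
  rows=[
    [[3,-2.5,0,0,0,0],[4,-3.2,0,0,0,0],[4,-3.2,0,0,0,0],[4,-3.2,0,0,0,0],[2.5,-2.4,0,0,0,0]],
  ],
  grip=1,
)

```text
clock: 11.35
position: [0.5069, -0.0883, 0.2335]
tool_rot: [3.14, -0.001, 1.281]
force: [0.6, 0.6, 1.2]
grip_width: 0.0854
```

>>> servo_tool(
  rows=[
    [[0,0,0,0,0,-6],[0,0,0,0,0,-7],[0,0,0,0,0,-7],[0,0,0,0,0,-3.2],[0,0,0,0,0,0]],
  ],
)

```text
clock: 11.98
position: [0.5076, -0.0905, 0.2332]
tool_rot: [3.141, 0.0, 1.684]
force: [-1.6, -0.5, 0.1]
grip_width: 0.0855
```

```bash
python3 - <<'E'
from h import *
go(.505,-.005,.10,1.684); snap('wrist','w9'); go(.505,-.005,.10,1.684)
E
```

```text
clk 11.97 pos [ 0.5076 -0.0905  0.2332] rot [3.1406e+00 2.0000e-04 1.6836e+00] F [-1.6 -0.5  0.1] w 0.0855
shift cm [ 8.53  0.69 13.32] turn deg [ 0.06  0.01 -0.02]
clk 12.03 pos [ 0.5076 -0.0905  0.233 ] rot [3.1407e+00 2.0000e-04 1.6825e+00] F [ 0.2 -0.3 -0.6] w 0.0853
shift cm [ 8.53  0.68 13.3 ] turn deg [ 0.05  0.01 -0.09]
```

View pics/w9.png

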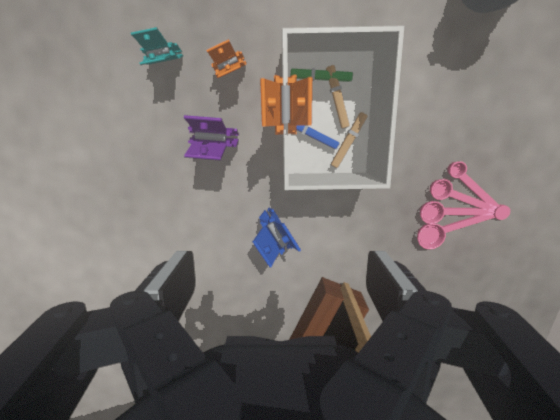

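```bash
python3 - <<'E'
from h import *
crop('w9',250,60,75,85,8,'c11')
E
```

```text
(no output)
```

View pics/c11.png

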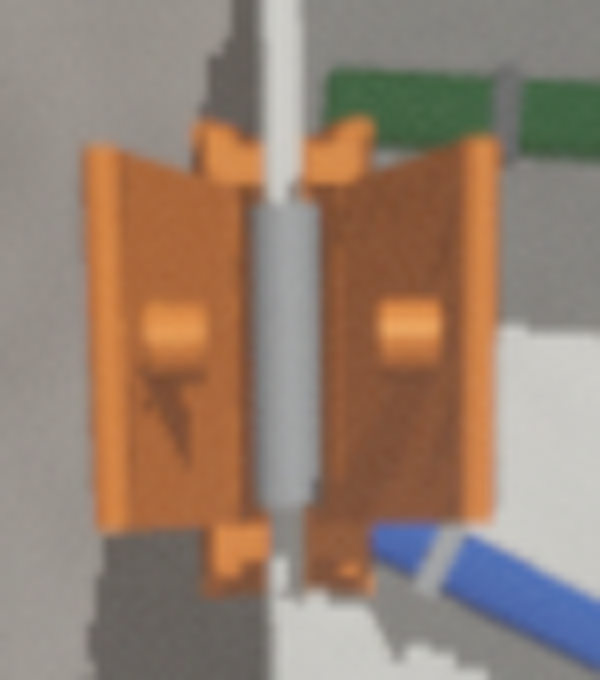

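```bash
python3 - <<'E'
from h import *
np.set_printoptions(precision=4,suppress=True)
w=load('w9')
S=lambda u,v:(u/8+250-.4,v/8+60-.4)
P=np.array([onz(w,S(*p),.118) for p in [(85,147),(500,138),(493,520),(103,530)]]);print(P,P.mean(0),[np.linalg.norm(P[i]-P[(i+1)%4]) for i in range(4)])
a=(P[0]+P[1]-P[2]-P[3])/2;print(np.degrees(np.arctan2(a[1],a[0])))
print('barrel',onz(w,S(285,200),.088),onz(w,S(291,505),.088))
print('wall',onz(w,S(282,40),.08),onz(w,(288,188),.08))
for p in [(283,29),(402,29),(390,188),(286,188)]: print('rim',onz(w,p,.08))
go(*P.mean(0)[:2],.10,1.684)
E
```

```text
[[ 0.4796  0.0113  0.118 ]
 [ 0.5221  0.017   0.118 ]
 [ 0.5267 -0.0207  0.118 ]
 [ 0.4851 -0.0265  0.118 ]] [ 0.5033 -0.0047  0.118 ] [np.float64(0.042870391861392854), np.float64(0.03803091910201129), np.float64(0.04204652879280906), np.float64(0.03822188595451553)]
97.66400185854197
barrel [0.5008 0.0121 0.088 ] [ 0.5055 -0.0216  0.088 ]
wall [0.4985 0.0303 0.08  ] [ 0.5156 -0.0869  0.08  ]
rim [0.4933 0.0595 0.08  ]
rim [0.6009 0.0717 0.08  ]
rim [ 0.6219 -0.0748  0.08  ]
rim [ 0.5135 -0.0871  0.08  ]
clk 12.03 pos [ 0.5076 -0.0905  0.233 ] rot [3.1407 0.0002 1.6825] F [ 0.2 -0.3 -0.6] w 0.0853
shift cm [ 8.58  0.52 13.3 ] turn deg [ 0.05  0.01 -0.09]
```

>>> servo_tool(
  rows=[
    [[2.5,0.2,0,0,0,-0.6],[3,0.2,0,0,0,-0.6],[2.5,0,2,0,0,0],[0.6,0,2.5,0,0,0],[0,0,2.5,0,0,0]],
  ],
  grip=0.7,
)

```text
clock: 12.65
position: [0.5009, -0.0038, 0.1621]
tool_rot: [3.141, 0.0, 1.705]
force: [-0.8, -0.3, -0.2]
grip_width: 0.0727
```

```bash
python3 - <<'E'
from h import *
go(.5033,-.0047,.098,1.7045); snap('wrist','w10'); go(.5033,-.0047,.098,1.7045)
E
```

```text
clk 12.65 pos [ 0.5009 -0.0038  0.1621] rot [3.1408 0.     1.7046] F [-0.8 -0.3 -0.2] w 0.0727
shift cm [-0.12  0.22  6.41] turn deg [0.05 0.   0.01]
clk 12.70 pos [ 0.4996 -0.0042  0.1593] rot [-3.1387e+00 -1.0000e-04  1.7044e+00] F [-1.9 -0.2 -5.4] w 0.0726
shift cm [-0.1   0.38  6.13] turn deg [-0.16 -0.01 -0.  ]
```

View pics/w10.png

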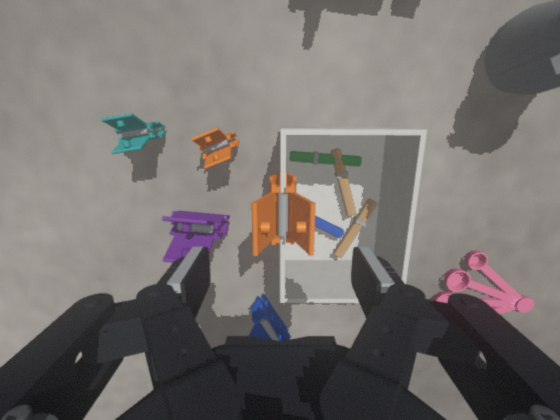

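>>> servo_tool(
  rows=[
    [[-0.1,0.3,1.5,0,0,0],[0,0,1.5,0,0,0],[0,0,1,0,0,0],[0,0,0,0,0,0]],
  ],
)

```text
clock: 13.2
position: [0.5036, -0.0052, 0.1217]
tool_rot: [-3.141, -0.0, 1.705]
force: [0.3, 0.9, 0.6]
grip_width: 0.0726
```

```bash
python3 - <<'E'
from h import *
go(.5033,-.0047,.098,1.7045); snap('wrist','w11')
E
```

```text
clk 13.20 pos [ 0.5036 -0.0052  0.1217] rot [-3.1405 -0.      1.705 ] F [0.3 0.9 0.6] w 0.0726
shift cm [ 0.05 -0.02  2.37] turn deg [-0.06 -0.    0.03]
```

View pics/w11.png

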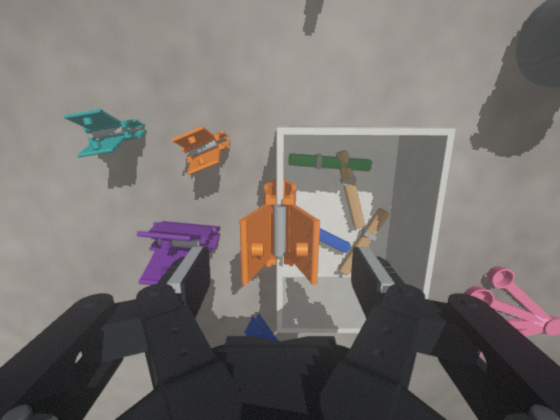

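>>> servo_tool(
  rows=[
    [[0,0,1,0,0,0],[0,0,1,0,0,0],[0,0,0.3,0,0,0],[0,0,0,0,0,0]],
  ],
)

```text
clock: 13.75
position: [0.5038, -0.0051, 0.099]
tool_rot: [-3.141, -0.0, 1.705]
force: [-0.9, 0.3, 0.4]
grip_width: 0.0726
```

>>> servo_tool(
  rows=[
    [[0,0,0,0,0,0],[0,0,0,0,0,0],[0,0,0,0,0,0],[0,0,0,0,0,0],[0,0,0,0,0,0]],
  ],
  grip=-1,
  squeeze=40,
)

```text
clock: 14.38
position: [0.505, -0.0051, 0.1005]
tool_rot: [3.139, 0.0, 1.705]
force: [-0.7, 0.4, 18.7]
grip_width: 0.019
```

```bash
python3 - <<'E'
from h import *
go(.5033,-.0047,.098,1.7045); snap('wrist','w12');snap('side','d12');crop('d12',230,180,110,100,5,'c12')
E
```

```text
clk 14.38 pos [ 0.505  -0.0051  0.1005] rot [3.1390e+00 2.0000e-04 1.7049e+00] F [-0.7  0.4 18.7] w 0.019
shift cm [ 0.06 -0.17  0.25] turn deg [0.15 0.01 0.02]
```

View pics/w12.png

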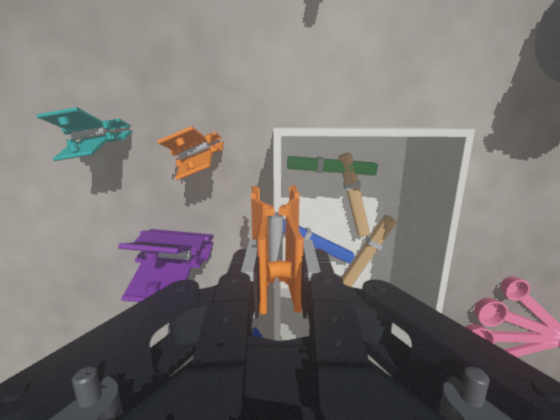

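View pics/c12.png

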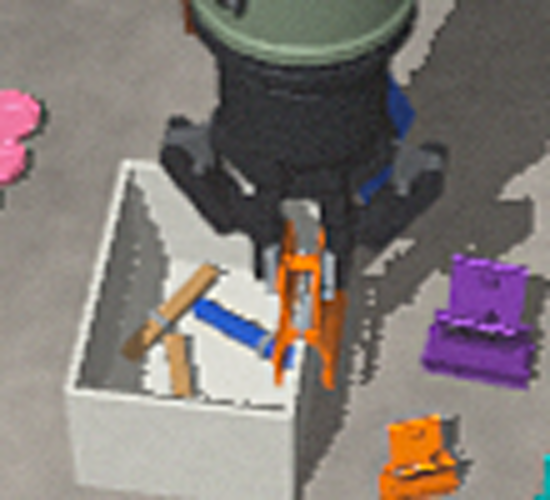

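>>> servo_tool(
  rows=[
    [[0,0,-1,0,0,0],[0,0,-2,0,0,0],[0,0,-3,0,0,0],[0,0,-3,0,0,0],[0,0,-2,0,0,0]],
  ],
)

```text
clock: 15.1
position: [0.5041, -0.0051, 0.2111]
tool_rot: [3.14, 0.0, 1.705]
force: [-0.2, -0.8, -0.2]
grip_width: 0.019
```

```bash
python3 - <<'E'
from h import *
snap('wrist','w13');snap('side','d13');snap('scene','s13');crop('d13',230,140,110,100,5,'c13')
crop('s13',240,150,110,100,5,'c14')
go(.57,-.15,.20,1.2793)
E
```

```text
clk 15.25 pos [ 0.5042 -0.0051  0.2102] rot [3.1398e+00 1.0000e-04 1.7050e+00] F [-0.2 -0.3 -1.2] w 0.0192
shift cm [-15.24   4.58   1.03] turn deg [ 1.000e-01 -2.000e-02  2.439e+01]
```

View pics/w13.png

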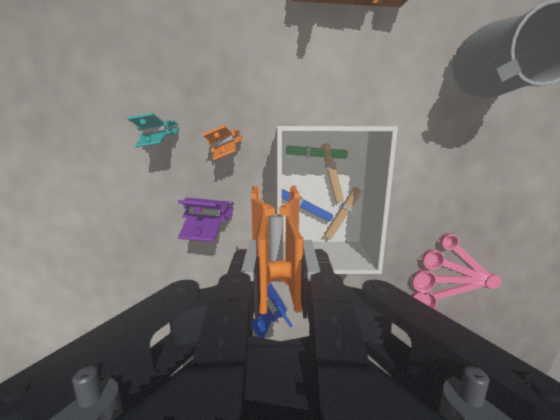

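View pics/c13.png

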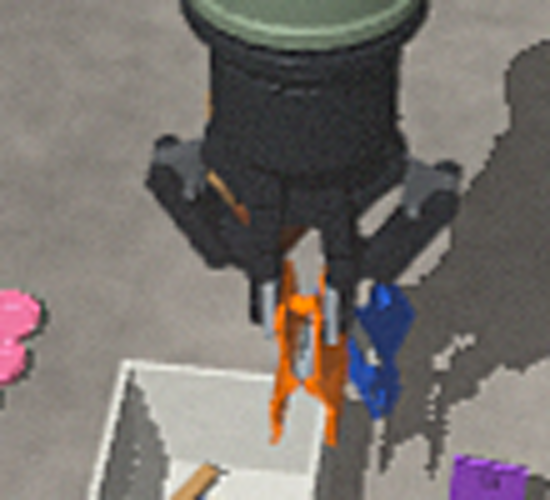

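View pics/c14.png

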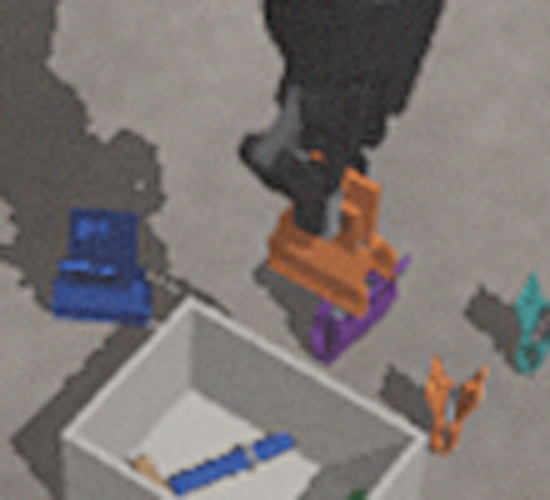

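```bash
python3 - <<'E'
from h import *
np.set_printoptions(precision=4,suppress=True)
d=load('d13');T=Rn.from_euler('xyz',d['rot']).as_matrix()
S=lambda u,v:(u/5+230-.4,v/5+140-.4)
for n,p in dict(lipL=(277,440),lipR=(335,442),pivot=(305,375),).items():
    c,v=ray(d,S(*p));t=T.T@(c-d['pos']);u=T.T@v
    for off in(.028,): print(n,(t+u*(off-t[0])/u[0]))
w=load('w13')
T=Rn.from_euler('xyz',w['rot']).as_matrix();
# lip ends far (+y) seen in wrist ~ (256,188),(294,188)
for p in [(252,190),(299,190)]:
    c,v=ray(w,p);t=T.T@(c-w['pos']);u=T.T@v
    print(t+u*(.044-t[2])/u[2], t+u*(.048-t[2])/u[2])
E
```

```text
lipL [0.028  0.0089 0.049 ]
lipR [ 0.028  -0.0177  0.046 ]
pivot [ 0.028  -0.0037  0.0016]
[ 0.0259 -0.0188  0.044 ] [ 0.025  -0.0192  0.048 ]
[0.0259 0.0124 0.044 ] [0.025  0.0127 0.048 ]
```

>>> servo_tool(
  rows=[
    [[-2,0.6,-1,0,0,0],[-3,1,-1,0,0,0],[-4,1,-1,0,0,0],[-4,1,0,0,0,0],[-2,1,0,0,0,0]],
  ],
)

```text
clock: 15.88
position: [0.5694, -0.1499, 0.2382]
tool_rot: [-3.14, 0.0, 1.703]
force: [-0.3, 1.3, -0.9]
grip_width: 0.0191
```

>>> servo_tool(
  rows=[
    [[0,0,0,0,0,4],[0,0,0,0,0,6],[0,0,0,0,0,6],[0,0,0,0,0,5],[0,0,0,0,0,3.4]],
  ],
)

```text
clock: 16.5
position: [0.5691, -0.1475, 0.2381]
tool_rot: [-3.14, 0.0, 1.277]
force: [-0.0, 0.1, -0.1]
grip_width: 0.0191
```

```bash
python3 - <<'E'
from h import *
snap('wrist','w14');snap('side','d14');snap('scene','s14')
crop('d14',220,90,110,110,5,'c15'); crop('s14',150,120,110,110,5,'c16')
go(.5985,-.301,.24,1.2793)
E
```

```text
clk 16.65 pos [ 0.5692 -0.1474  0.2384] rot [-3.1402e+00  3.0000e-04  1.2804e+00] F [-0.3  0.4 -0.6] w 0.0191
shift cm [-13.87   7.2   -0.17] turn deg [-0.08  0.02  0.07]
```

View pics/w14.png

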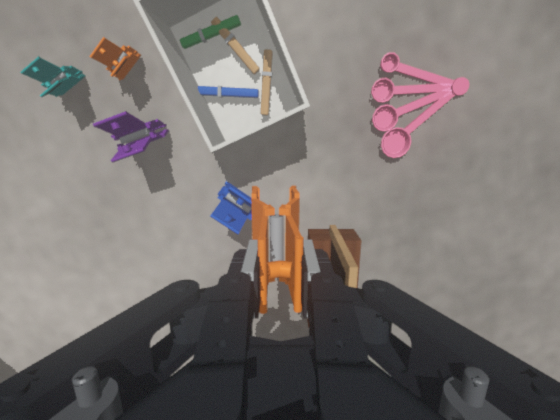

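View pics/c15.png

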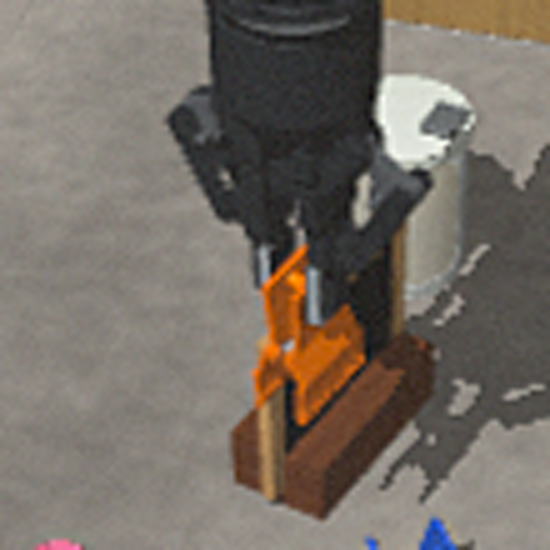

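View pics/c16.png

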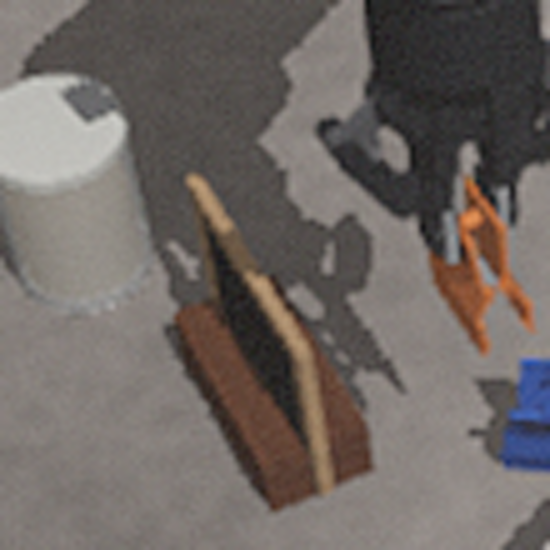

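```bash
python3 - <<'E'
from h import *
np.set_printoptions(precision=4,suppress=True)
s=load('s14');S=lambda u,v:(u/5+150-.4,v/5+120-.4)
p,q=onz(s,S(193,181),.13),onz(s,S(302,342),.13);a=q-p;print(p,q,(p+q)/2,np.linalg.norm(a),np.degrees(np.arctan2(a[1],a[0])))
crop('w8',255,95,60,250,3,'c17')
w=load('w8');print([onz(w,x,.13) for x in [(282,110),(282,330)]])
E
```

```text
[ 0.5768 -0.3696  0.13  ] [ 0.6124 -0.2372  0.13  ] [ 0.5946 -0.3034  0.13  ] 0.13708930901523875 74.9366071943954
[array([ 0.6177, -0.2295,  0.13  ]), array([ 0.5918, -0.3164,  0.13  ])]
```

View pics/c17.png

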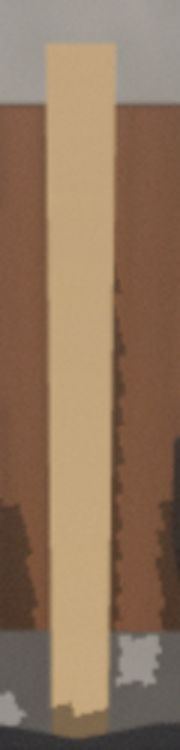

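>>> servo_tool(
  rows=[
    [[-2,1.1,0,0,0,0],[-3.5,1.8,0,0,0,0],[-3.5,1.8,0,0,0,0],[-3,1.6,0,0,0,0],[-2,1,0,0,0,0]],
  ],
)

```text
clock: 17.27
position: [0.5989, -0.3044, 0.2385]
tool_rot: [-3.141, 0.0, 1.28]
force: [-0.9, -0.5, -0.7]
grip_width: 0.0188
```

>>> servo_tool(
  rows=[
    [[0,0,1,0,0,0],[0,0,1,0,0,0],[0,0,0.5,0,0,0],[0,0,0,0,0,0],[0,0,0,0,0,0]],
  ],
)

```text
clock: 17.9
position: [0.5995, -0.3024, 0.2147]
tool_rot: [3.141, 0.0, 1.28]
force: [0.4, 0.0, -0.6]
grip_width: 0.0188
```

```bash
python3 - <<'E'
from h import *
go(.5992,-.3019,.1605,1.2793)
snap('wrist','w15');snap('side','d15');snap('scene','s15')
crop('d15',230,90,90,110,6,'c18'); crop('s15',150,110,100,110,6,'c19')
crop('w15',200,80,160,250,3,'c20')
E
```

```text
clk 17.90 pos [ 0.5995 -0.3024  0.2147] rot [3.1411 0.     1.2797] F [ 0.4  0.  -0.6] w 0.0188
shift cm [ 0.04 -0.04  5.42] turn deg [0.03 0.   0.02]
```

View pics/c20.png

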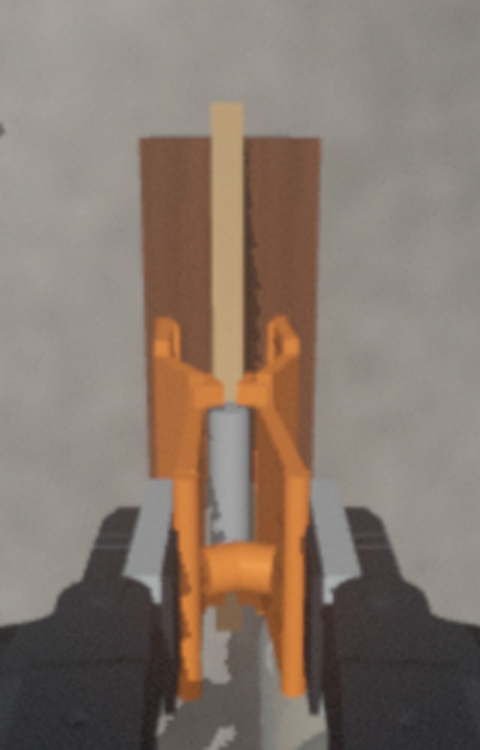

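View pics/c18.png

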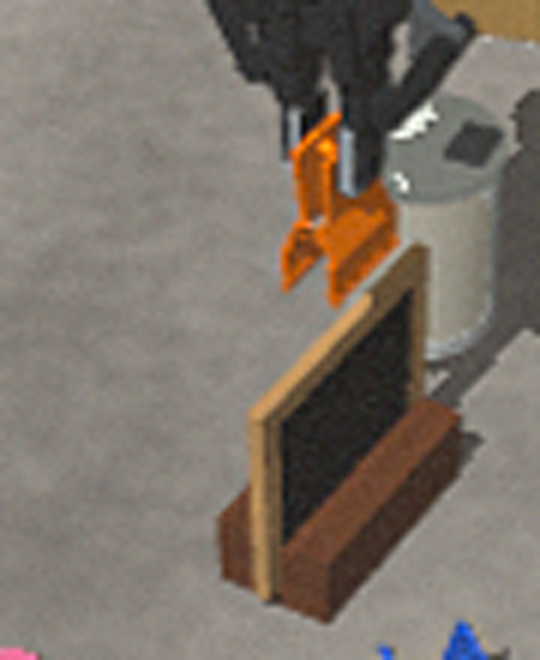

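View pics/c19.png

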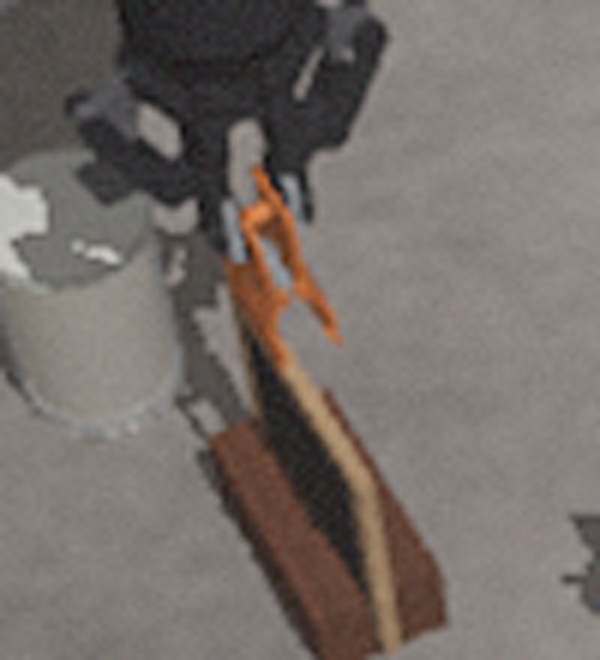

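>>> servo_tool(
  rows=[
    [[0,-0.03,0.5,0,0,0],[0,0,0.8,0,0,0],[0,0,0.8,0,0,0],[0,0,0.6,0,0,0],[0,0,0,0,0,0]],
  ],
)

```text
clock: 18.68
position: [0.5988, -0.3025, 0.1866]
tool_rot: [-3.141, -0.0, 1.279]
force: [0.6, 0.4, -0.0]
grip_width: 0.0191
```

```bash
python3 - <<'E'
from h import *
go(.5992,-.3019,.1605,1.2793)
snap('wrist','w16');snap('scene','s16');snap('side','d16')
crop('w16',200,80,160,250,3,'c21');crop('s16',150,110,100,110,6,'c22');crop('d16',230,90,90,110,6,'c23')
E
```

```text
clk 18.68 pos [ 0.5988 -0.3025  0.1866] rot [-3.1406e+00 -1.0000e-04  1.2793e+00] F [ 0.6  0.4 -0. ] w 0.0191
shift cm [0.07 0.03 2.61] turn deg [-0.06 -0.01 -0.  ]
```

View pics/c21.png

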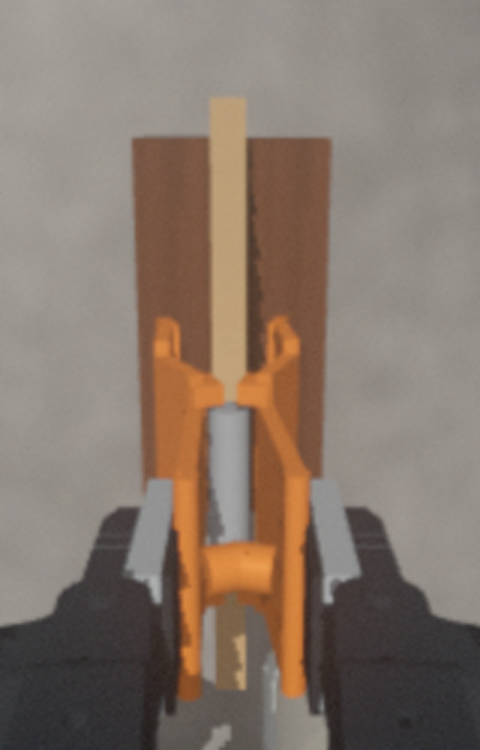

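View pics/c23.png

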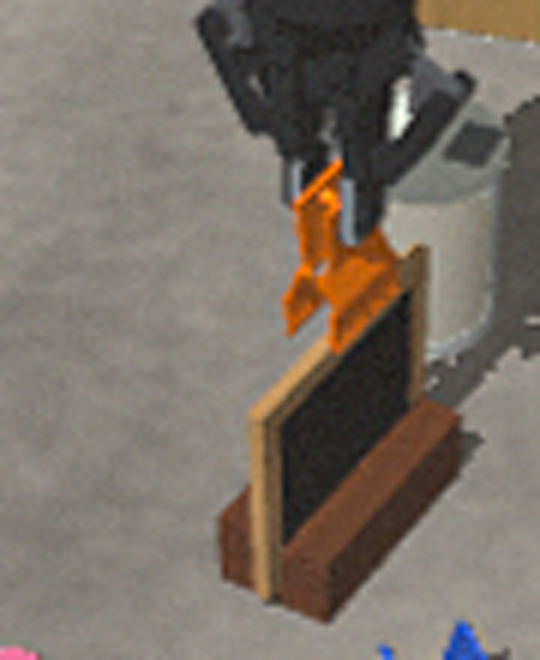

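>>> servo_tool(
  rows=[
    [[0,0.08,0.4,0,0,0],[0,0,0.7,0,0,0],[0,0,0.7,0,0,0],[0,0,0.4,0,0,0],[0,0,0.2,0,0,0]],
  ],
)

```text
clock: 19.45
position: [0.5997, -0.3028, 0.1629]
tool_rot: [-3.141, 0.0, 1.279]
force: [1.1, 0.1, -0.3]
grip_width: 0.019
```

>>> servo_tool(
  rows=[
    [[0,0,0,0,0,0],[0,0,0,0,0,0],[0,0,0,0,0,0]],
  ],
)

```text
clock: 19.82
position: [0.5998, -0.3028, 0.1635]
tool_rot: [3.141, 0.0, 1.279]
force: [0.4, 0.3, -0.1]
grip_width: 0.0191
```

```bash
python3 - <<'E'
from h import *
go(.5992,-.3019,.1605,1.2793)
snap('wrist','w17');snap('scene','s17');snap('side','d17')
crop('w17',200,80,160,250,3,'c24');crop('s17',150,110,100,110,6,'c25');crop('d17',230,90,90,110,6,'c26')
E
```

```text
clk 19.82 pos [ 0.5998 -0.3028  0.1635] rot [3.1413 0.     1.2793] F [ 0.4  0.3 -0.1] w 0.0191
shift cm [ 0.07 -0.09  0.3 ] turn deg [0.01 0.   0.  ]
```

View pics/c24.png

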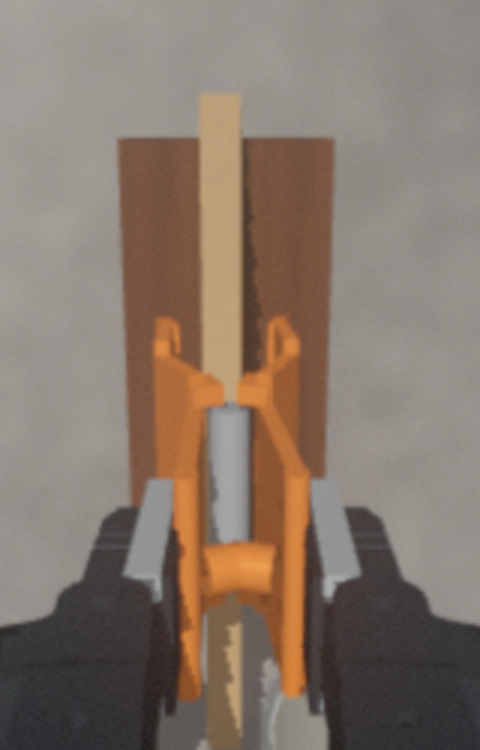

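View pics/c25.png

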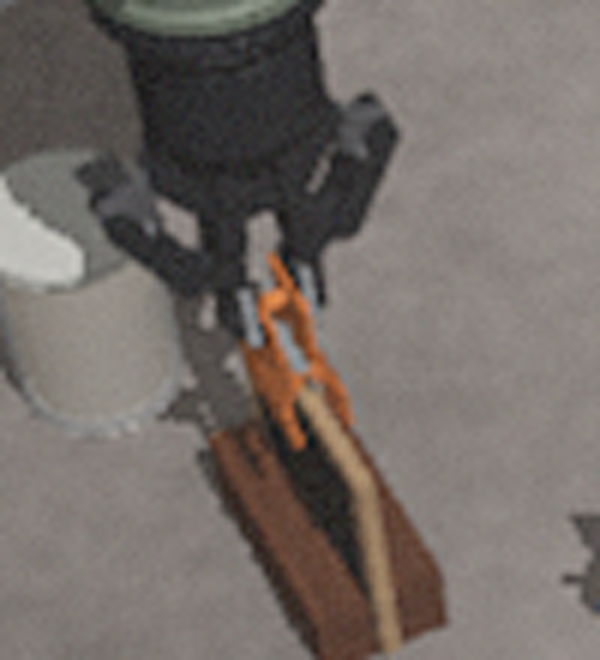

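View pics/c26.png

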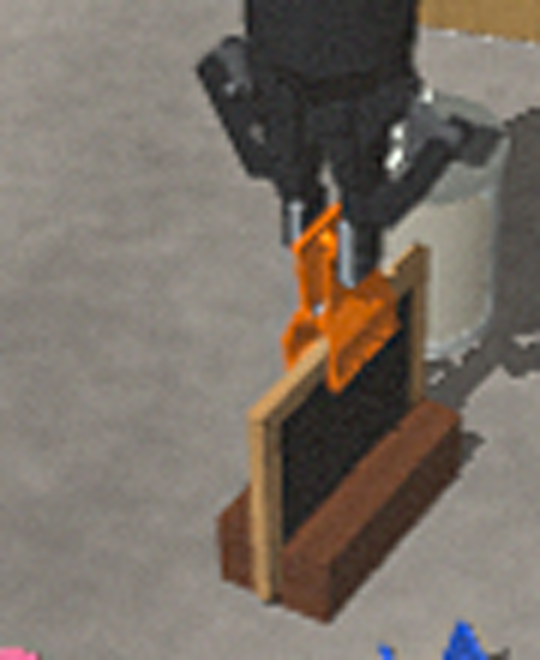

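>>> servo_tool(
  rows=[
    [[0.05,-0.07,0.15,0,0,0],[0,0,0.15,0,0,0],[0,0,0,0,0,0],[0,0,0,0,0,0],[0,0,0,0,0,0]],
  ],
)

```text
clock: 20.6
position: [0.5992, -0.3022, 0.1603]
tool_rot: [3.142, 0.0, 1.279]
force: [0.3, -0.5, -0.3]
grip_width: 0.019
```

>>> servo_tool(
  rows=[
    [[0,0,0,0,0,0],[0,0,0,0,0,0],[0,0,0,0,0,0]],
  ],
)

```text
clock: 20.98
position: [0.5992, -0.3021, 0.1603]
tool_rot: [-3.142, -0.0, 1.279]
force: [-0.9, 0.1, -0.7]
grip_width: 0.0188
```

```bash
python3 - <<'E'
from h import *
np.set_printoptions(precision=4,suppress=True)
go(.5992,-.3019,.1605,1.2793)
snap('wrist','w18');snap('side','d18');snap('scene','s18')
crop('w18',200,80,160,250,3,'c27');crop('d18',250,110,60,60,9,'c28')
E
```

```text
clk 20.98 pos [ 0.5992 -0.3021  0.1603] rot [-3.1416 -0.      1.2793] F [-0.9  0.1 -0.7] w 0.0188
shift cm [ 0.02 -0.01 -0.02] turn deg [-0. -0. -0.]
```

View pics/c27.png

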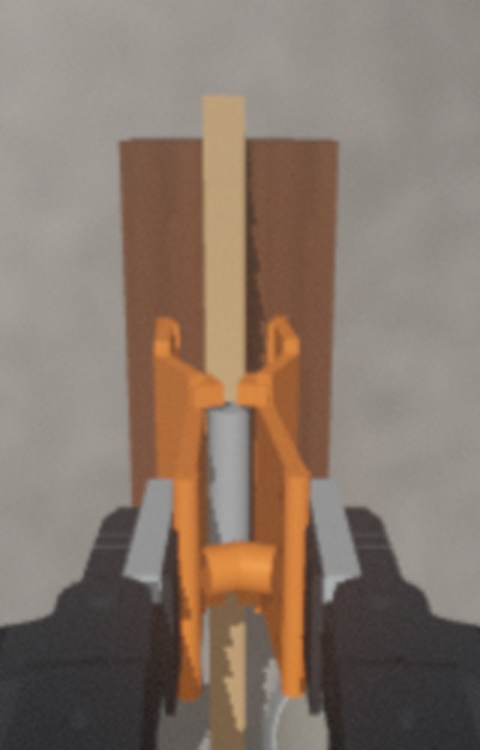

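View pics/c28.png

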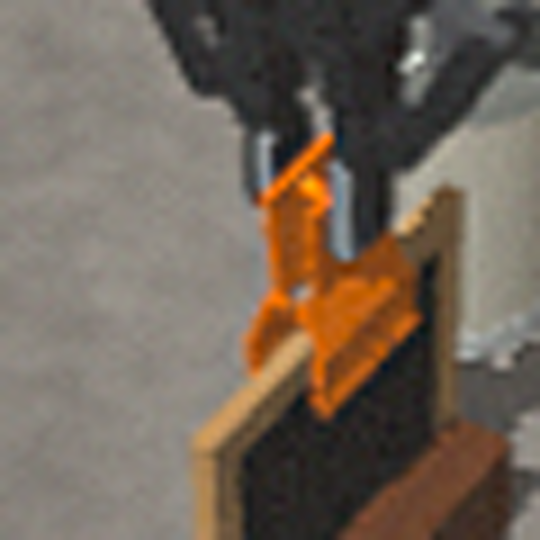

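View pics/s18.png

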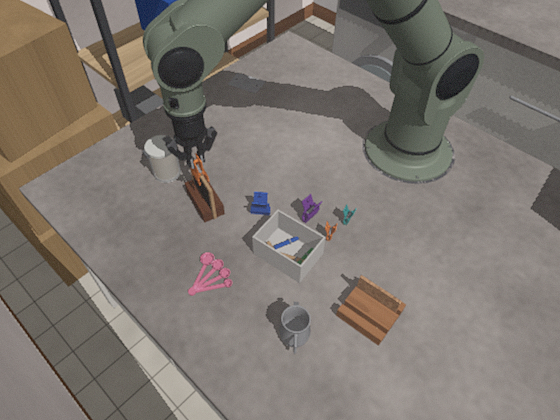

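```bash
python3 - <<'E'
from h import *
d=load('d18');T=Rn.from_euler('xyz',d['rot']).as_matrix()
c,v=ray(d,(325/9+250-.4,412/9+110-.4));t=T.T@(c-d['pos']);u=T.T@v
print(d['pos']+T@(t+u*(.028-t[0])/u[0]), t+u*(.028-t[0])/u[0])
print(bot.job_done())
E
```

```text
[ 0.59052241 -0.27025828  0.11313731] [ 0.028      -0.01747354  0.04713121]
the job is handed in; nothing more can be done
None
```

The chalkboard is standing home in the stand's groove and released. The orange clip is held squeezed open over the middle of its top edge, and I handed the job in at about 21 s of the 64 s allowed.

**Board:** I lifted it out of the rack by its top edge and lowered it into the groove. It touched down at the expected height, with the upward force rising to 4.4 N, and I opened the fingers there. The wrist image then put it upright and within about 1 mm of the stand's centre.

**Clip:** I squeezed the larger orange clip, the one on the caddy's rim, with a 40 N grip, lifted it off and lowered it over the board. These are the last checks before handing in:
- **Finger opening:** 19 mm. I expected 21 mm over the fully squeezed handle ends. The wrist and side images both show the jaws gaping fully.
- **Gap to the board:** about 5 mm on each side in the wrist image, with the board within about 1 mm of the middle between the lips. Outside force on the tool was about 1 N, so nothing suggests contact.
- **Depth:** the lower corner of one lip measured at 113 mm above the ledge. That puts the lip middles about 13 mm below the top edge.

**Checks that disagreed:** the clip sits 3–4 mm off the finger centre, which I corrected for when placing it. One rough reading from the scene camera gave the board's top edge as 137 mm long instead of 150 mm. I used the wrist view instead, which agreed with the stand.

In the last scene picture the jug, canister, spoons, trivet and other clips looked undisturbed. I judged that by eye and did not measure it.

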